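# Nip up a cylinder's rod eye with a tommy bar

### The arm

A 6-joint arm with a two-finger parallel gripper is mounted at the origin on a cart in front of the work surface, level with it; the furniture and walls round the work are solid. World frame = base frame: x ahead of the robot, y to its left, z up, the work surface at z = 0. Lengths are in mm, angles in rad, forces in N, time in s.
With the tool pointing down it reaches from about 300 to 775 mm from the base axis. Payload 14.6 kg.
Tool frame: the origin (TCP) lies on the centre line of the jaws, within the pads' length; the fingertips stand ahead of it and the grasp point (between the pads) is the TCP (manip.tip_reach is the z of the fingertips in the tool frame, in mm); z points along the fingers, y is the direction in which the jaws open and shut (so a half turn about z gives the same grasp; the last joint's range is limited). The gripper opens to 94 mm and grips with 3 to 60 N. Pads are 16 mm wide; open, the fingers measure 119 mm over their backs; the gripper's body (75 mm by 177 mm) begins 78 mm behind the grasp point.
Start: joints at [1.057, 0.3, 1.521, -0, 1.321, -0.067], TCP at [237.641, 496, 224.446] pointing down, gripper open.
Joint ranges: [-3.03, 3.03], [-0.79, 2.21], [0.23, 2.52], [-1.04, 4.18], [0, 3.07], [-2.55, 2.55]. Speed limits (rad/s): [2.22, 2.22, 2.57, 3.14, 3.14, 3.14].

### API

Orientations are given as [roll, pitch, yaw] about the fixed x, y, z axes, in that order (R = Rz(yaw) Ry(pitch) Rx(roll)).
In Python, from cell import manip, camera, search_frame, masks_of, tip_of gives the robot as it stands.
- The arm moves only by the tool send_rows, never from a script. Its argument "plan" is a list of rows, each an object with "travel": the shift along the tool's x, y, z in mm, a list of three; "delta_rot": the turn, a rotation vector about the tool's x, y, z in degrees, a list of three; "fingers": the gripper's target within -1 to 1 (shut at 1, half-way at 0, fully open at -1). In form: [{"travel": [dx, dy, dz], "delta_rot": [wx, wy, wz], "fingers": fingers}, ...]. A call has 1 to 20 rows; each row shifts and turns the commanded pose from where the row before left it, along the tool's axes as they then stand; what a row does not reach is not made up. A row lasts 1/8 s, in which the tool goes at most 62.5 mm and 10.7 degrees, less where a joint would pass 70% of its speed; a pose out of reach is approached as far as the arm can. A call is refused whole if a number of a shift passes 62.5 or a number of a turn 10.7, either way. A call with a gripper value outside its range is refused whole. The fingers move at their own pace and stop on an object; "grip_force" is the grip in N (left out, the last holds). Time passes only in rows, so rows that do not move let the fingers close. It gives the time, the measured TCP pose, the force and the opening at its end, in the units of the state.
- manip.read_state(): the state, without advancing time (a new reading comes with each control period).
- camera(name): name is "scene" or "top"; returns a dict with "color" (400x640x3 uint8, red, green, blue), "z_map" (400x640 float32, mm along the optical axis (not along the pixel's ray), 0 where there is no reading), "fov_y" (degrees; the focal length in pixels is half the picture's height over the tangent of half this angle, whatever the lens; pixels are square), "cx", "cy" (the principal point, pixels), "k1" (the pictures are not rectified: a ray, as slopes to the right and down, at radius r is drawn at 1 + k1 r^2 times it, then the intrinsics apply), "world_from_camera" (4x4, takes a point from camera to world coordinates). Camera axes: x right, y up, looking along -z (the intrinsics and any distortion apply to the point x, -y, -z); pixel columns grow to the right and rows downward; lengths in mm; the calibration is good to about 2 mm. A picture is of the moment at which its call begins.
- manip.sign_off(): hands the job in, once; it reports no verdict.
Trained networks look in the newest picture that a camera, given by its name, has taken for a name from the list of things; names that differ only in an ending like _2 or _b are one class to them, and where a whole thing is asked for, a point or a joint stands for the part that bears it (a point fixed in the world has none). Each returns a list of dicts, best first, with "confidence" (0 to 1); they miss things now and then, are a little off and sometimes report something else, mostly with a low value. They report only what shows in the picture. A call takes as long as a camera call.
- search_frame(name, camera): "at" ([x, y, z] in mm, in the coordinates of the camera as it stood for that picture, good to about 4 mm: the middle of the surface that is visible of it).
- masks_of(name, camera): "region" (400x640 bool, what is visible of it).
- tip_of(name, camera): "at" ([x, y, z] in mm, in the coordinates of the camera as it stood for that picture, good to about 4 mm: a listed point, or the origin of a listed thing).
The state is a dict: "clock": time; "joints": joint angles; "qd": joint speeds; "effort": joint torques, N m; "eef_pos": TCP position; "eef_rot": TCP orientation; "wrist_force": force on the tool from outside, world axes, zero at the start; "moment": the same for the moment, N m; "finger_gap": finger opening in mm.
Only numpy, scipy, OpenCV 4.12 (cv2) and the standard library are available. Lean on these libraries where they do the work, as an engineer would, in place of code of your own. Each camera call takes 0.05 s, during which the arm holds its last target. There are 200 camera calls.

### The job

The rod eye on top of the cylinder in the clamp nest has been spun on by hand and is not home yet. Take the tommy bar off its V rest, slide it through the eye until it sticks out on both sides, turn the eye clockwise (seen from above) until it comes home against the lock nut, and nip it up snug by feel: a light pull of about 4 N at 90 mm from the eye, never forced. Then ease off, draw the bar out, lay it back in both saddles of its rest, let go, and leave the other things where they are.

Things in the scene. Friction and masses are not known exactly. Their poses are not given: they have to be found in the camera images.
- tommy_bar: plain round steel bar with round (ball-shaped) ends, 14 mm thick, 180 mm long over the ends, 0.16 to 0.25 kg, lying level in the V rest; origin at its middle, on its axis; its x axis runs along the bar (both ends are alike)
- bar_rest: black V rest, fixed: base plate 158 (x) x 50 x 8 mm, two V saddles at x = +66 and -66 mm, each 10 mm thick along x, 40 mm wide, 45 mm high, groove open upward (32 mm at its mouth), 122 mm free between them. Origin at the middle of the underside. The bar lies along x, its axis 36 mm straight above the origin, middle within 8 mm of the rest's middle at the start
- clamp_nest: aluminium clamp nest, fixed: base plate 104 x 116 mm, jaws up to 52 mm, black knob on its -y side (to y = -78 mm), with a square pneumatic cylinder standing in it (60 x 60 mm, body top at 82 mm, then a 16 mm rod, lock nut and rod eye). Origin at the middle of the underside, on the screw axis. The cylinder, nut and eye count as parts of it
- eye_hole (a point): centre of the cross hole of the steel rod eye, on the screw axis, 143 mm above the bench; it turns with the eye. x runs along the level hole, open at both ends: diameter 20 mm, 10 mm long either side of this point; round boss 37 mm across. The bar rocks about 0.3 rad in it before it bites. At the start the hole points 43 to 106 degrees from world +x, seen from above
- rod_eye (a joint): turn of the rod eye about its vertical screw axis (rad), growing as it is screwed down, clockwise from above: 0 to 0.3 at the start, 0.9 when home, where it stops dead; above 0.87 counts as home (reading noise 0.01). It drags lightly (0.05 N m) and stays where it is left. How it points when home differs from cylinder to cylinder. The reading does not show tightness
- nut_top (a point): middle of the lock nut's top, on the screw axis, 107 mm above the bench: the eye's shank seats here. Snug is a moment of about 0.5 N m on the eye (4 N at 90 mm plus the twist of the hand), kept half a second; the bar's edge contacts in the hole then add up to about 45 N. Under 25 N (0.27 N m) is not yet snug, over 75 N (0.8 N m) is forcing. It must be felt
- end_cap_1: square machined end cap, 56 x 56 x 18 mm, on the bench near the middle; bystander; origin at the middle of its underside
- fitting_1: small elbow push-in air fitting, 30 mm high, in front of the end cap; bystander; origin at the middle of its underside
- spanner_17: open-end spanner, 191 mm long, flat at the front edge; bystander; origin at the middle of its underside
- piston_rod_1: chromed piston rod with one threaded end, 16 x 148 mm, lying flat on the right; not the tommy bar; bystander; origin at the middle of its underside
- grease_pot: grease pot, 69 mm wide, 54 mm high, at the right; bystander; origin at the middle of its underside
- oil_bottle: oiler bottle with a spout, 152 mm high, at the right rear; bystander; origin at the middle of its underside
- hex_key_1: black hex key, 103 mm long, flat at the front left; bystander; origin at the middle of its underside
- tape_1: roll of black tape, 58 mm wide, 19 mm high, at the left front corner; bystander; origin at the middle of its underside

How it is judged (in metres and radians):
On the way, in this order (a step that is already met when the one before it is completed fails the run):
1. the bar is through the eye and sticks out on both sides (angle between the x axis of tommy_bar and the x axis of eye_hole, either way round below 0.6 rad and x of eye_hole in the frame of tommy_bar between -0.068 and 0.068 m and y of eye_hole in the frame of tommy_bar between -0.007 and 0.007 m and z of eye_hole in the frame of tommy_bar between -0.007 and 0.007 m), for 0.2 s.
2. the eye is home and nipped up with the bar through it (all of step 1 and value of joint rod_eye above 0.87 rad and contact force between tommy_bar and clamp_nest above 25 N), for 0.2 s.
At the end, for the whole second after the job is handed in: the rod eye is still home (0.85 rad or more) and the bar lies at rest in both saddles of its rest: its axis over the rest's middle line within 4 mm and 0.06 rad, 36 mm high within 4 mm, its middle within 30 mm of the rest's middle (value of joint rod_eye above 0.85 rad and x of tommy_bar in the frame of bar_rest between -0.03 and 0.03 m and y of tommy_bar in the frame of bar_rest between -0.004 and 0.004 m and z of tommy_bar in the frame of bar_rest between 0.032 and 0.04 m and angle between the x axis of tommy_bar and the x axis of bar_rest, either way round below 0.06 rad and linear speed of tommy_bar below 0.02 m/s); the robot touches nothing.
It fails at once if the bar is forced against the eye or the nest (contact force between tommy_bar and clamp_nest above 75 N).
It fails at once if a bystander is moved by over 20 mm (distance of any of end_cap_1, fitting_1, spanner_17, piston_rod_1, grease_pot, oil_bottle, hex_key_1, tape_1 from where it was at the start of the episode above 0.02 m).
It also fails if it takes over 69 s, if anything falls off the work surface, if the arm or the gripper's body presses on something with over 40 N, if the wrist force passes 120 N, or if a joint passes its speed limit or range.

## Working session

There is one attempt and no reset: what is moved stays moved. The work goes in short steps, Python scripts to look and compute and a tool call to move; the robot and the scene stay as the last step left them, time stands still between calls to the robot, and variables do not carry over. Pictures are saved under pics/ and viewed, about 8 in all and at most 12, crops included, and the job is handed in when it is done.

Besides the shell and the picture viewer there is one more tool, called after "Call:" as name(argument=value, ...) on one line, values as JSON. send_rows: Moves the arm, as the interface text tells. Its arguments: {"type":"object","properties":{"plan":{"type":"array"},"grip_force":{"type":"number"}},"required":["plan"]}

```bash
ls; mkdir -p pics; cat > h.py <<'E'
import numpy as np, cv2
from cell import manip, camera, search_frame, masks_of, tip_of
def f_of(c): return c["color"].shape[0]/2/np.tan(np.radians(c["fov_y"])/2)
def toworld(c,p): return (np.array(c["world_from_camera"])@np.r_[p,1])[:3]
def pix2w(c,u,v,z=None):
    """pixels(arrays) -> world, with depth map"""
    u=np.atleast_1d(u);v=np.atleast_1d(v);f=f_of(c)
    xd=(u-c["cx"])/f; yd=(v-c["cy"])/f; x,y=xd.copy(),yd.copy()
    for _ in range(15):
        s=1+c["k1"]*(x*x+y*y); x=xd/s;y=yd/s
    d=c["z_map"][v.astype(int),u.astype(int)] if z is None else z
    P=np.stack([x*d,-y*d,-d,np.ones_like(x*d)])
    return (np.array(c["world_from_camera"])@P)[:3].T
def save(c,n): cv2.imwrite("pics/"+n,c["color"][:,:,::-1])
E
python3 - <<'E'
from h import *
print(manip.read_state(), manip.tip_reach)
for cam in ("scene","top"):
    c=camera(cam); save(c,cam+"0.png"); print(cam,c["fov_y"],c["k1"],np.round(c["world_from_camera"],3).tolist())
    for n in ("tommy_bar","bar_rest","clamp_nest","eye_hole","nut_top"):
        print(n,[(round(d["confidence"],2),np.round(toworld(c,d["at"])).tolist()) for d in tip_of(n,cam)[:2]])
    for n in ("tommy_bar","bar_rest","rod_eye"):
        for d in masks_of(n,cam)[:1]:
            v,u=np.nonzero(d["region"]); P=pix2w(c,u,v); P=P[c["z_map"][v,u]>0]
            if len(P)<5: continue
            r=cv2.fitLine(P[:,:2].astype(np.float32),cv2.DIST_HUBER,0,.01,.01).ravel()
            print(n,d["confidence"],len(P),np.round(P.min(0)),np.round(P.max(0)),P.mean(0).round(),"line",r.round(3), "px",u.mean(),v.mean())
E
```

```text
pics
{'clock': 0.0, 'joints': array([ 1.05738539e+00,  3.00469215e-01,  1.52156318e+00, -2.18065373e-05,
        1.32069528e+00, -6.65739610e-02]), 'qd': array([ 9.71512885e-05,  8.49115289e-04, -2.17079342e-03, -4.86184176e-04,
       -2.98933069e-03, -8.74629311e-04]), 'effort': array([ 1.72010099e-03, -5.31794930e+01, -3.52750075e+01,  7.09187379e-02,
        2.41974351e-02, -7.66186781e-05]), 'eef_pos': array([237.54312825, 495.79917546, 223.89492296]), 'eef_rot': array([-3.14045874e+00, -5.44322957e-05,  2.69476106e+00]), 'wrist_force': array([ 1.09547269, -1.19014476, -1.07863748]), 'moment': array([-0.04148011,  0.01663192,  0.02614572]), 'finger_gap': 94.13187716540949} 19.0
scene 46.756446125499394 0.007457672450438614 [[-0.804, 0.287, -0.521, -106.286], [-0.595, -0.39, 0.703, 891.427], [-0.001, 0.875, 0.484, 694.022], [0.0, 0.0, 0.0, 1.0]]
tommy_bar [(0.62, [528.0, -104.0, 32.0])]
bar_rest [(0.73, [529.0, -107.0, 1.0])]
clamp_nest [(0.79, [556.0, 225.0, 4.0])]
eye_hole [(0.67, [558.0, 228.0, 144.0])]
nut_top [(0.6, [553.0, 234.0, 111.0]), (0.32, [611.0, -276.0, -1.0])]
tomm
[... 555 characters left out ...]
157], [-1.0, 0.017, -0.02, -0.93], [-0.018, 0.136, 0.991, 1454.596], [0.0, 0.0, 0.0, 1.0]]
tommy_bar [(0.58, [527.0, -108.0, 29.0]), (0.5, [512.0, 52.0, 1.0])]
bar_rest [(0.87, [530.0, -107.0, -2.0])]
clamp_nest [(0.82, [554.0, 229.0, -2.0])]
eye_hole [(0.64, [561.0, 228.0, 146.0])]
nut_top [(0.73, [555.0, 235.0, 104.0]), (0.67, [530.0, -103.0, 29.0])]
tommy_bar 0.57 325 [ 442. -122.   -0.] [614. -86.  51.] [ 527. -104.   38.] line [ 9.89000e-01 -1.46000e-01  5.27364e+02 -1.03814e+02] px 366.50764525993884 202.78899082568807
bar_rest 0.68 684 [ 456. -142.   -6.] [614. -71.  50.] [ 533. -104.   12.] line [ 9.8800e-01 -1.5200e-01  5.3417e+02 -9.7654e+01] px 365.8982558139535 201.67877906976744
```

```bash
python3 - <<'E'
from h import *
a=cv2.imread("pics/scene0.png");b=cv2.imread("pics/top0.png")
cv2.imwrite("pics/v1.png",a)
cv2.imwrite("pics/v2.png",cv2.resize(b[130:280,180:420],None,fx=3.3,fy=3.3,interpolation=cv2.INTER_CUBIC))
cv2.imwrite("pics/v3.png",cv2.resize(a[170:290,220:320],None,fx=5,fy=5,interpolation=cv2.INTER_CUBIC))
E
```

```text
(no output)
```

View pics/v1.png

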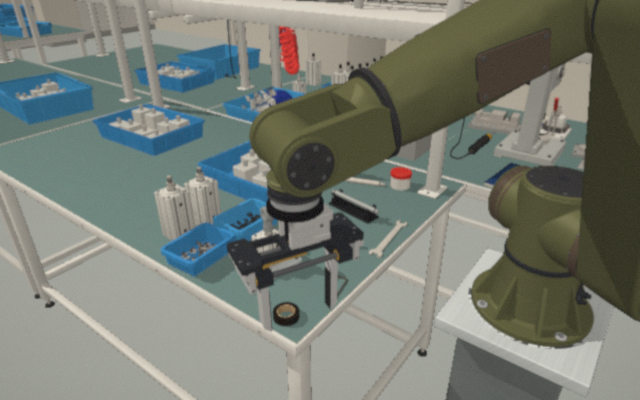

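View pics/v2.png

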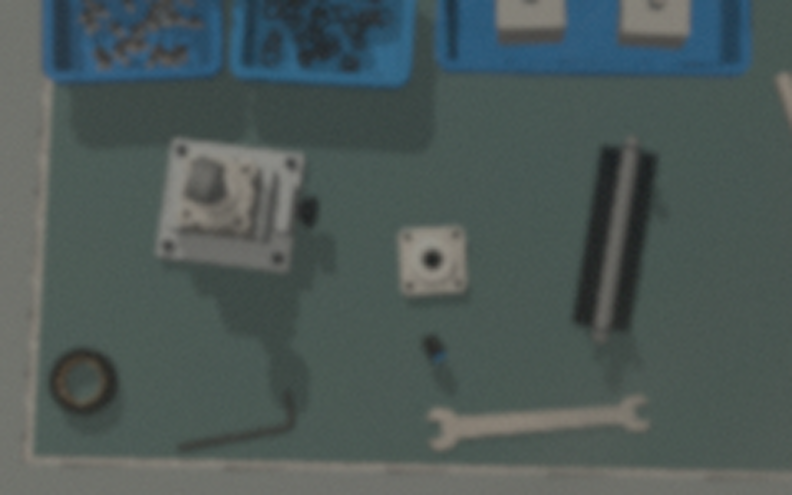

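View pics/v3.png

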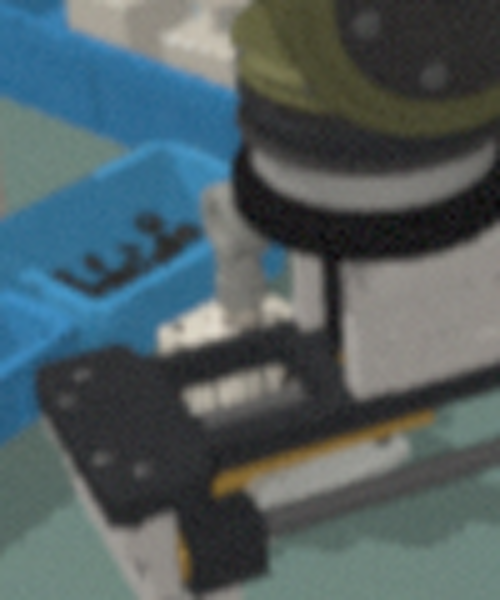

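The scene picture has the gripper in front of the nest (eye partly hidden near 235,225 px). The top crop shows the nest at about (225,205), the rest with the bar at (615,240) along world x, and the bystanders clear of my path. Next I rotate to the bar's yaw while lifting.

Call:
send_rows(plan=[{"travel": [0,0,-4],"delta_rot": [0,0,10.2],"fingers": -1},{"travel": [0,0,-4],"delta_rot": [0,0,10.2],"fingers": -1},{"travel": [0,0,-4],"delta_rot": [0,0,10.2],"fingers": -1},{"travel": [0,0,-4],"delta_rot": [0,0,10.2],"fingers": -1},{"travel": [0,0,-4],"delta_rot": [0,0,10.2],"fingers": -1},{"travel": [0,0,-4],"delta_rot": [0,0,10.2],"fingers": -1},{"travel": [0,0,-4],"delta_rot": [0,0,10.2],"fingers": -1},{"travel": [0,0,-4],"delta_rot": [0,0,10.2],"fingers": -1},{"travel": [0,0,-4],"delta_rot": [0,0,10.2],"fingers": -1},{"travel": [0,0,-4],"delta_rot": [0,0,10.2],"fingers": -1},{"travel": [0,0,-4],"delta_rot": [0,0,10.2],"fingers": -1},{"travel": [0,0,-4],"delta_rot": [0,0,10.2],"fingers": -1},{"travel": [0,0,-4],"delta_rot": [0,0,10.2],"fingers": -1},{"travel": [0,0,-4],"delta_rot": [0,0,10.2],"fingers": -1},{"travel": [0,0,0],"delta_rot": [0,0,10.2],"fingers": -1},{"travel": [0,0,0],"delta_rot": [0,0,10],"fingers": -1}])

```text
clock: 2.9
eef_pos: [283.5, 462.4, 277.5]
eef_rot: [-3.111, 0.044, -0.061]
wrist_force: [0.6, 0.7, -1.3]
finger_gap: 94.0
```

Call:
send_rows(plan=[{"travel": [29,46,0],"delta_rot": [0,0,0],"fingers": -1},{"travel": [29,46,0],"delta_rot": [0,0,0],"fingers": -1},{"travel": [29,46,0],"delta_rot": [0,0,0],"fingers": -1},{"travel": [29,46,0],"delta_rot": [0,0,0],"fingers": -1},{"travel": [29,46,0],"delta_rot": [0,0,0],"fingers": -1},{"travel": [29,46,0],"delta_rot": [0,0,0],"fingers": -1},{"travel": [29,46,0],"delta_rot": [0,0,0],"fingers": -1},{"travel": [29,46,0],"delta_rot": [0,0,0],"fingers": -1},{"travel": [29,46,0],"delta_rot": [0,0,0],"fingers": -1},{"travel": [29,46,0],"delta_rot": [0,0,0],"fingers": -1},{"travel": [29,46,0],"delta_rot": [0,0,0],"fingers": -1},{"travel": [27,46,0],"delta_rot": [0,0,0],"fingers": -1},{"travel": [0,0,0],"delta_rot": [0,0,0],"fingers": -1}])

```text
clock: 4.53
eef_pos: [594.2, -113.3, 244.8]
eef_rot: [-3.112, 0.045, -0.066]
wrist_force: [-1.2, 0.3, -0.4]
finger_gap: 93.8
```

```bash
python3 - <<'E'
from h import *
s=manip.read_state();print(s["clock"],s["eef_pos"],s["eef_rot"],s["joints"])
for cam in ("scene","top"):
    c=camera(cam); save(c,cam+"1.png")
    for n in ("eye_hole","nut_top","clamp_nest"):
        print(n,[(round(d["confidence"],2),np.round(toworld(c,d["at"])).tolist()) for d in tip_of(n,cam)[:2]])
    # points of the eye boss / rod by geometry
    v,u=np.mgrid[0:400,0:640]; v=v.ravel();u=u.ravel(); P=pix2w(c,u,v)
    for lo,hi in ((120,175),(150,175),(125,150),(84,104)):
        m=(np.hypot(P[:,0]-556,P[:,1]-229)<35)&(P[:,2]>lo)&(P[:,2]<hi)&(c["z_map"][v,u]>0)
        Q=P[m][:,:2]
        if len(Q)>8:
            w,V=np.linalg.eigh(np.cov(Q.T)); print(cam,lo,hi,m.sum(),Q.mean(0).round(1),P[m][:,2].max().round(),np.sqrt(w).round(1),"minor axis deg",np.degrees(np.arctan2(V[1,0],V[0,0])).round(1)%180,u[m].min(),u[m].max(),v[m].min(),v[m].max())
a=cv2.imread("pics/scene1.png");b=cv2.imread("pics/top1.png")
cv2.imwrite("pics/v4.png",np.hstack([cv2.resize(a[160:260,210:310],(400,400),interpolation=cv2.INTER_CUBIC),cv2.resize(b[165:215,220:270],(400,400),interpolation=cv2.INTER_CUBIC)]))
E
```

```text
4.525 [ 594.24036185 -113.26890865  244.8244024 ] [-3.11195765  0.04496265 -0.06608462] [-0.25745454  0.4385068   1.28654513  0.02065837  1.46633736  1.37742702]
eye_hole [(0.72, [555.0, 228.0, 146.0])]
nut_top [(0.76, [554.0, 234.0, 109.0]), (0.45, [609.0, -275.0, -3.0])]
clamp_nest [(0.64, [562.0, 226.0, 3.0])]
scene 120 175 203 [549.1 234.5] 162.0 [ 5.4 10.1] minor axis deg 87.1 260 273 206 224
scene 150 175 85 [548.9 233.4] 162.0 [5.8 7.9] minor axis deg 88.2 260 273 206 215
scene 125 150 105 [549.3 235.5] 150.0 [ 5.  12.1] minor axis deg 86.2 260 273 210 223
scene 84 104 144 [551.1 236.2] 103.0 [ 9.4 13. ] minor axis deg 137.8 255 282 230 242
eye_hole [(0.45, [558.0, 227.0, 143.0])]
nut_top [(0.88, [557.0, 233.0, 107.0])]
clamp_nest [(0.63, [556.0, 225.0, -1.0])]
top 120 175 136 [555.3 227. ] 167.0 [6.2 9.9] minor axis deg 65.9 236 247 177 191
top 150 175 101 [555.9 228.4] 167.0 [5.9 9.5] minor axis deg 66.3 236 247 177 191
top 125 150 31 [553.9 223.3] 150.0 [ 4.9 11.8] minor axis deg 66.2 236 247 177 191
top 84 104 133 [551.9 221.2] 103.0 [13.3 16.4] minor axis deg 36.599999999999994 235 256 177 198
```

View pics/v4.png

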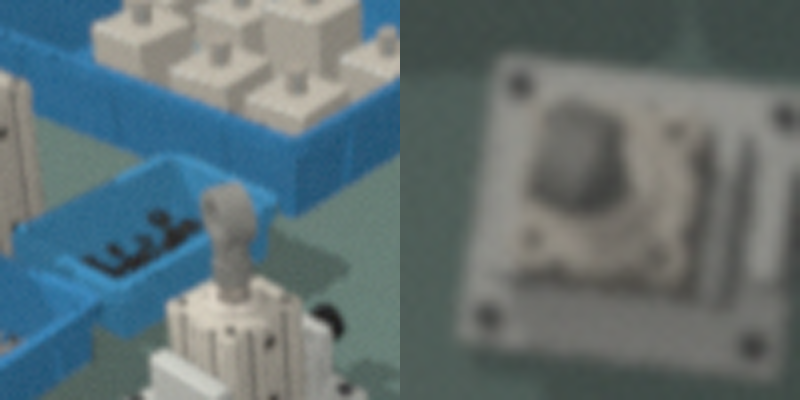

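The eye's cross section in the top view is 9.5 x 5.9 mm std, as expected for a 37 x 20 mm boss. The hole points about 66° and its centre is at about (556,229,143). In the crop the hole shows at about (217,205) on the left face. The tool picked up a slight tilt, which I'll correct on the way down.

```bash
cat >> h.py <<'E'
from scipy.spatial.transform import Rotation as Ro
def goal(pos,yaw,pitch=0.0):
    """turn first (deg, tool axes), then travel in the turned tool axes"""
    s=manip.read_state(); R=Ro.from_euler("xyz",s["eef_rot"]); G=Ro.from_euler("xyz",[np.pi,pitch,yaw])
    print("pos",s["eef_pos"].round(1),"rot",s["eef_rot"].round(3),"F",s["wrist_force"].round(1),"M",s["moment"].round(2),"gap",round(s["finger_gap"],1),"t",round(s["clock"],2))
    print("turn",np.degrees((R.inv()*G).as_rotvec()).round(2),"travel",G.inv().apply(np.array(pos)-s["eef_pos"]).round(1))
E
python3 - <<'E'
from h import *
goal([500,-101,140],-0.15)
E
```

```text
pos [ 593.7 -109.6  246.5] rot [-3.112  0.043 -0.062] F [0.6 0.7 0.1] M [-0.    0.11  0.  ] gap 94.0 t 4.92
turn [-1.58  2.53  5.02] travel [-93.9   5.5 106.5]
```

Call:
send_rows(plan=[{"travel": [0,0,0],"delta_rot": [-0.8,1.25,2.5],"fingers": -1},{"travel": [0,0,0],"delta_rot": [-0.8,1.25,2.5],"fingers": -1},{"travel": [-24,1.5,26],"delta_rot": [0,0,0],"fingers": -1},{"travel": [-24,1.5,26],"delta_rot": [0,0,0],"fingers": -1},{"travel": [-24,1.5,26],"delta_rot": [0,0,0],"fingers": -1},{"travel": [-22,1,26],"delta_rot": [0,0,0],"fingers": -1},{"travel": [0,0,0],"delta_rot": [0,0,0],"fingers": -1}])

```text
clock: 5.8
eef_pos: [498.7, -101.2, 141.4]
eef_rot: [-3.142, 0.003, -0.15]
wrist_force: [0.7, -0.6, 1.1]
finger_gap: 93.8
```

```bash
python3 - <<'E'
from h import *
goal([500,-101,36],-0.15)
E
```

```text
pos [ 498.7 -101.2  141.4] rot [-3.142e+00  3.000e-03 -1.500e-01] F [ 0.7 -0.6  1.1] M [0.03 0.14 0.01] gap 93.8 t 5.8
turn [-0.    0.2  -0.02] travel [  1.3  -0.4 105.4]
```

Call:
send_rows(plan=[{"travel": [0,0,30],"delta_rot": [0,0,0],"fingers": -1},{"travel": [0,0,30],"delta_rot": [0,0,0],"fingers": -0.5},{"travel": [0,0,25],"delta_rot": [0,0,0],"fingers": 0},{"travel": [0,0,15],"delta_rot": [0,0,0],"fingers": 0.3},{"travel": [0,0,5],"delta_rot": [0,0,0],"fingers": 0.5},{"travel": [0,0,0],"delta_rot": [0,0,0],"fingers": 0.6},{"travel": [0,0,0],"delta_rot": [0,0,0],"fingers": 0.6}])

```text
clock: 6.68
eef_pos: [500.3, -101.9, 38.1]
eef_rot: [3.141, -0.0, -0.151]
wrist_force: [-0.1, -0.6, -0.4]
finger_gap: 37.6
```

Call:
send_rows(plan=[{"travel": [0,0,0],"delta_rot": [0,0,0],"fingers": 1},{"travel": [0,0,0],"delta_rot": [0,0,0],"fingers": 1},{"travel": [0,0,0],"delta_rot": [0,0,0],"fingers": 1},{"travel": [0,0,0],"delta_rot": [0,0,0],"fingers": 1},{"travel": [0,0,0],"delta_rot": [0,0,0],"fingers": 1}], grip_force=45)

```text
clock: 7.3
eef_pos: [500.3, -99.8, 37.7]
eef_rot: [-3.139, 0.001, -0.151]
wrist_force: [2.2, 18.5, 6.7]
finger_gap: 12.7
```

Call:
send_rows(plan=[{"travel": [0,-2,0],"delta_rot": [0,0,0],"fingers": 1},{"travel": [0,0,0],"delta_rot": [0,0,0],"fingers": 1}])

```text
clock: 7.55
eef_pos: [500.4, -99.4, 37.6]
eef_rot: [-3.141, 0.001, -0.15]
wrist_force: [0.3, 6.6, 6.3]
finger_gap: 13.0
```

```bash
python3 - <<'E'
from h import *
goal([500,-101,36],-0.15)
E
```

```text
pos [500.4 -99.4  37.6] rot [-3.141e+00  1.000e-03 -1.500e-01] F [0.3 6.6 6.3] M [ 1.29  0.17 -0.  ] gap 13.0 t 7.55
turn [-0.01  0.03 -0.03] travel [-0.1  1.6  1.6]
```

Call:
send_rows(plan=[{"travel": [0,0,-10],"delta_rot": [0,0,0],"fingers": 1},{"travel": [0,0,-25],"delta_rot": [0,0,0],"fingers": 1},{"travel": [0,0,-35],"delta_rot": [0,0,0],"fingers": 1},{"travel": [0,0,-35],"delta_rot": [0,0,0],"fingers": 1},{"travel": [0,0,-20],"delta_rot": [0,0,0],"fingers": 1},{"travel": [0,0,-10],"delta_rot": [0,0,-4],"fingers": 1},{"travel": [0,0,0],"delta_rot": [0,0,-8],"fingers": 1},{"travel": [0,0,0],"delta_rot": [0,0,-8],"fingers": 1},{"travel": [0,0,0],"delta_rot": [0,0,-8],"fingers": 1},{"travel": [0,0,0],"delta_rot": [0,0,-8],"fingers": 1},{"travel": [0,0,0],"delta_rot": [0,0,-8],"fingers": 1},{"travel": [0,0,0],"delta_rot": [0,0,-8],"fingers": 1},{"travel": [0,0,0],"delta_rot": [0,0,-8],"fingers": 1},{"travel": [0,0,0],"delta_rot": [0,0,-8],"fingers": 1},{"travel": [0,0,0],"delta_rot": [0,0,-6.6],"fingers": 1},{"travel": [28,-16,0],"delta_rot": [0,0,0],"fingers": 1},{"travel": [30,-17,0],"delta_rot": [0,0,0],"fingers": 1},{"travel": [30,-17,0],"delta_rot": [0,0,0],"fingers": 1},{"travel": [30,-16,0],"delta_rot": [0,0,0],"fingers": 1},{"travel": [0,0,0],"delta_rot": [0,0,0],"fingers": 1}])

```text
clock: 10.05
eef_pos: [487.7, 36.2, 172.4]
eef_rot: [-3.141, 0.001, 1.154]
wrist_force: [0.1, 0.0, -1.8]
finger_gap: 13.0
```

```bash
python3 - <<'E'
from h import *
th=np.radians(66); e=np.array([556,229,144.6])
goal(e-150*np.array([np.cos(th),np.sin(th),0]),th)
for cam in ("scene","top"):
    c=camera(cam); save(c,cam+"2.png")
    for n in ("tommy_bar","eye_hole"):
        print(cam,n,[(round(d["confidence"],2),np.round(toworld(c,d["at"])).tolist()) for d in tip_of(n,cam)[:2]])
    for d in masks_of("tommy_bar",cam)[:1]:
        v,u=np.nonzero(d["region"]); P=pix2w(c,u,v); P=P[(P[:,2]>100)]
        if len(P)>5: 
            r=cv2.fitLine(P.astype(np.float32),cv2.DIST_HUBER,0,.01,.01).ravel(); print(len(P),r.round(3),P.min(0).round(),P.max(0).round())
a=cv2.imread("pics/scene2.png");b=cv2.imread("pics/top2.png")
cv2.imwrite("pics/v5.png",np.hstack([cv2.resize(a[160:260,210:310],(400,400),interpolation=cv2.INTER_CUBIC),cv2.resize(b[155:235,220:300],(400,400),interpolation=cv2.INTER_CUBIC)]))
E
```

```text
pos [487.7  36.2 172.4] rot [-3.141e+00  1.000e-03  1.154e+00] F [ 0.1  0.  -1.8] M [-0.18  0.08 -0.03] gap 13.0 t 10.05
turn [-0.06  0.05  0.1 ] travel [ 54.  -16.   27.8]
scene tommy_bar [(0.58, [499.0, 62.0, 163.0])]
scene eye_hole [(0.69, [552.0, 226.0, 142.0])]
289 [ 4.15000e-01  9.09000e-01 -1.40000e-02  4.98766e+02  7.61430e+01
  1.72448e+02] [458. -15. 162.] [535. 144. 179.]
top tommy_bar []
top eye_hole [(0.69, [558.0, 226.0, 145.0])]
80 [-2.45000e-01  2.04000e-01  9.48000e-01  6.76550e+02 -2.70132e+02
  2.03432e+02] [ 353. -302.  100.] [ 7.110e+02 -1.000e+00  1.455e+03]
```

View pics/v5.png

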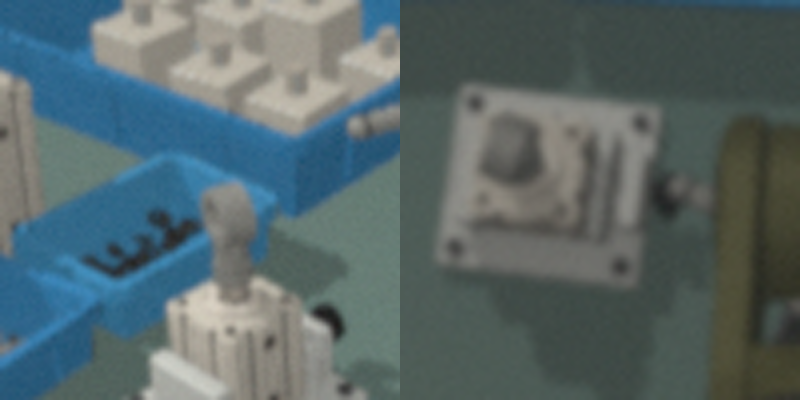

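The bar hangs level along about 65.4°, tip at about (536,146), as planned; the eye is unchanged. I move to the pre-insertion point and compare bar and eye in the top view.

Call:
send_rows(plan=[{"travel": [18,-6,10],"delta_rot": [0,0,0],"fingers": 1},{"travel": [18,-6,10],"delta_rot": [0,0,0],"fingers": 1},{"travel": [18,-4,8],"delta_rot": [0,0,0],"fingers": 1},{"travel": [0,0,0],"delta_rot": [0,0,0],"fingers": 1},{"travel": [0,0,0],"delta_rot": [0,0,0],"fingers": 1}])

```text
clock: 11.08
eef_pos: [495.5, 90.4, 144.4]
eef_rot: [-3.141, 0.001, 1.151]
wrist_force: [0.1, -0.5, -2.9]
finger_gap: 12.8
```

```bash
python3 - <<'E'
from h import *
th=np.radians(66); e=np.array([556.5,228.5,144.6])
goal(e-150*np.array([np.cos(th),np.sin(th),0]),th)
for cam in ("scene","top"):
    c=camera(cam); save(c,cam+"3.png")
    v,u=np.mgrid[0:400,0:640]; v=v.ravel();u=u.ravel(); P=pix2w(c,u,v)
    d=P[:,:2]-e[:2]; a=d@[np.cos(th),np.sin(th)]; l=d@[np.sin(th),-np.cos(th)]
    for nm,m in (("bar",(a>-85)&(a<-34)&(abs(l)<15)&(P[:,2]>125)&(P[:,2]<165)),("eye",(abs(a)<18)&(abs(l)<28)&(P[:,2]>146)&(P[:,2]<170))):
        if m.sum()>5:
            r=cv2.fitLine(np.c_[a,l][m].astype(np.float32),cv2.DIST_L2,0,.01,.01).ravel()
            print(cam,nm,m.sum(),"along",a[m].min().round(1),a[m].max().round(1),a[m].mean().round(1),"lat",np.percentile(l[m],[2,50,98]).round(1),l[m].mean().round(1),"z",np.percentile(P[m,2],[2,50,98]).round(1),"dir deg",np.degrees(np.arctan2(r[1],r[0])).round(1))
a=cv2.imread("pics/scene3.png");b=cv2.imread("pics/top3.png")
cv2.imwrite("pics/v6.png",np.hstack([cv2.resize(a[190:240,240:290],(400,400),interpolation=cv2.INTER_CUBIC),cv2.resize(b[165:215,220:270],(400,400),interpolation=cv2.INTER_CUBIC)]))
E
```

```text
pos [495.5  90.4 144.4] rot [-3.141e+00  1.000e-03  1.151e+00] F [ 0.1 -0.5 -2.9] M [-0.19  0.09 -0.01] gap 12.8 t 11.07
turn [-0.04  0.03 -0.03] travel [ 1.  -0.4 -0.2]
scene bar 117 along -84.8 -34.9 -59.7 lat [-10.1  -4.9   1.5] -4.7 z [137.1 144.4 148.8] dir deg 1.5
scene eye 105 along -10.3 10.9 1.4 lat [-20.9 -11.   11.2] -9.3 z [146.6 155.9 161.1] dir deg 68.5
top bar 14 along -42.9 -34.2 -39.0 lat [-4.3  0.3  6.8] 0.8 z [140.6 146.5 150.7] dir deg 58.4
top eye 108 along -10.9 10.7 -0.4 lat [-15.7  -0.7  16.8] -0.3 z [147.4 157.4 164. ] dir deg 88.2
```

View pics/v6.png

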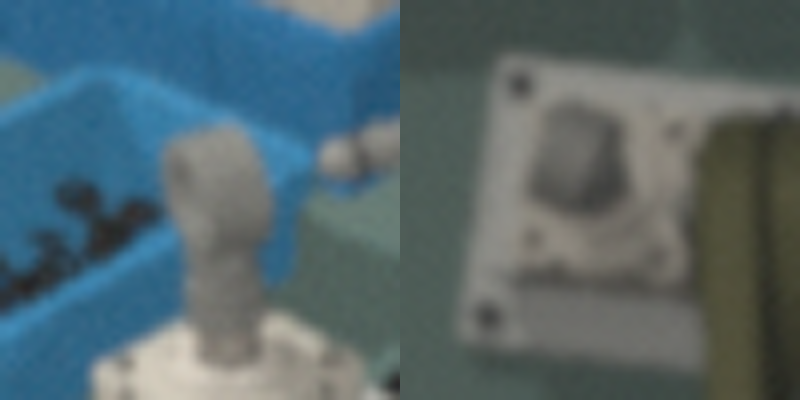

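The top view shows the eye with the arm's elbow covering the bar. Against the planned line both cameras put the eye within 0.5 mm and the bar axis within about 1 mm, roughly 1 mm low. In the scene crop the hole is at (183,175) and the bar tip at (335,160). I raise 1 mm and insert gently.

Call:
send_rows(plan=[{"travel": [6,0,-1],"delta_rot": [0,0,0],"fingers": 1},{"travel": [8,0,0],"delta_rot": [0,0,0],"fingers": 1},{"travel": [5,0,0],"delta_rot": [0,0,0],"fingers": 1},{"travel": [4,0,0],"delta_rot": [0,0,0],"fingers": 1},{"travel": [3,0,0],"delta_rot": [0,0,0],"fingers": 1}])

```text
clock: 11.8
eef_pos: [506.0, 114.7, 145.1]
eef_rot: [-3.14, 0.001, 1.152]
wrist_force: [0.4, -0.1, -2.1]
finger_gap: 13.1
```

Call:
send_rows(plan=[{"travel": [3,0,0],"delta_rot": [0,0,0],"fingers": 1},{"travel": [2,0,0],"delta_rot": [0,0,0],"fingers": 1}])

```text
clock: 12.05
eef_pos: [508.1, 119.1, 145.2]
eef_rot: [-3.141, 0.001, 1.151]
wrist_force: [-0.0, 0.1, -2.7]
finger_gap: 12.8
```

Call:
send_rows(plan=[{"travel": [3,0,0],"delta_rot": [0,0,0],"fingers": 1},{"travel": [3,0,0],"delta_rot": [0,0,0],"fingers": 1},{"travel": [3,0,0],"delta_rot": [0,0,0],"fingers": 1}])

```text
clock: 12.42
eef_pos: [511.7, 127.4, 145.1]
eef_rot: [-3.141, 0.001, 1.151]
wrist_force: [-0.4, 0.1, -2.4]
finger_gap: 12.7
```

Call:
send_rows(plan=[{"travel": [4,0,0],"delta_rot": [0,0,0],"fingers": 1},{"travel": [5,0,0],"delta_rot": [0,0,0],"fingers": 1},{"travel": [5,0,0],"delta_rot": [0,0,0],"fingers": 1},{"travel": [5,0,0],"delta_rot": [0,0,0],"fingers": 1},{"travel": [1,0,0],"delta_rot": [0,0,0],"fingers": 1},{"travel": [0,0,0],"delta_rot": [0,0,0],"fingers": 1},{"travel": [0,0,0],"delta_rot": [0,0,0],"fingers": 1}])

```text
clock: 13.3
eef_pos: [519.8, 145.4, 145.1]
eef_rot: [-3.141, 0.001, 1.151]
wrist_force: [0.9, -0.2, -2.3]
finger_gap: 12.8
```

```bash
python3 - <<'E'
from h import *
th=np.radians(66); e=np.array([556.5,228.5,145])
goal(e-92*np.array([np.cos(th),np.sin(th),0]),th)
for cam in ("scene","top"):
    c=camera(cam); save(c,cam+"4.png")
    v,u=np.mgrid[0:400,0:640]; v=v.ravel();u=u.ravel(); P=pix2w(c,u,v)
    d=P[:,:2]-e[:2]; a=d@[np.cos(th),np.sin(th)]; l=d@[np.sin(th),-np.cos(th)]
    m=(a>12)&(a<50)&(abs(l)<15)&(P[:,2]>125)&(P[:,2]<160); print(cam,"through",m.sum(),a[m].max() if m.any() else 0, l[m].mean(),P[m,2].mean())
a=cv2.imread("pics/scene4.png");b=cv2.imread("pics/top4.png")
cv2.imwrite("pics/v7.png",np.hstack([cv2.resize(a[180:240,230:290],(400,400),interpolation=cv2.INTER_CUBIC),cv2.resize(b[165:215,220:270],(400,400),interpolation=cv2.INTER_CUBIC)]))
E
```

```text
pos [519.8 145.4 145.1] rot [-3.141e+00  1.000e-03  1.151e+00] F [ 0.9 -0.2 -2.3] M [-0.12  0.11  0.03] gap 12.8 t 13.3
turn [-0.06  0.03 -0.03] travel [-1.1 -0.2  0.1]
scene through 38 27.103199335767417 -3.4942244691462396 143.91310518653273
top through 0 0 nan nan<stdin>:8: RuntimeWarning: Mean of empty slice.
  ret = ret.dtype.type(ret / rcount)
```

View pics/v7.png

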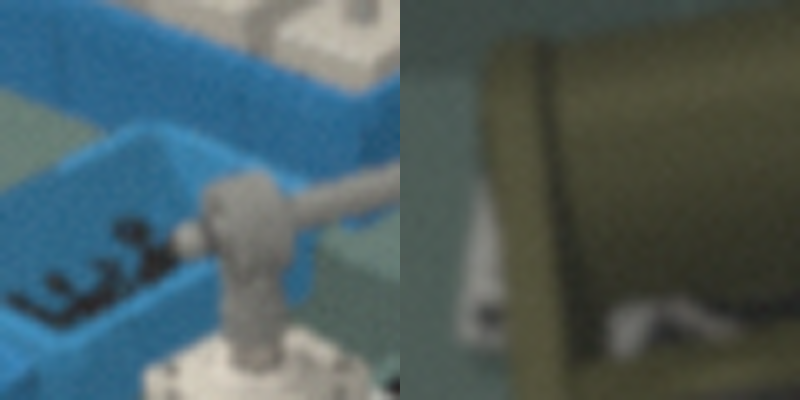

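The scene crop shows the bar through the eye, its tip at about (190,240) and 27 mm or more past the centre, with no contact force. I push in 3 mm more, then turn clockwise through the part that must be free (32°).

Call:
send_rows(plan=[{"travel": [3,0,0],"delta_rot": [0,0,0],"fingers": 1},{"travel": [0,-3.1,0],"delta_rot": [0,0,2],"fingers": 1},{"travel": [0.1,-6.1,0],"delta_rot": [0,0,4],"fingers": 1},{"travel": [0.1,-6.1,0],"delta_rot": [0,0,4],"fingers": 1},{"travel": [0.1,-6.1,0],"delta_rot": [0,0,4],"fingers": 1},{"travel": [0.1,-6.1,0],"delta_rot": [0,0,4],"fingers": 1},{"travel": [0,-3.1,0],"delta_rot": [0,0,2],"fingers": 1},{"travel": [0,0,0],"delta_rot": [0,0,0],"fingers": 1}])

```text
clock: 14.4
eef_pos: [495.4, 165.1, 145.2]
eef_rot: [-3.141, 0.001, 0.803]
wrist_force: [-0.1, 1.2, -2.9]
finger_gap: 12.5
```

```bash
cat >> h.py <<'E'
def feel(E=(556.5,228.5),r=88.,n=1):
    s=manip.read_state(); p=s["eef_pos"]; d=(p[:2]-np.array(E)); F=s["wrist_force"]
    yaw=s["eef_rot"][2]; pos_ang=np.degrees(np.arctan2(-d[1],-d[0]))
    Mz=(d[0]*F[1]-d[1]*F[0])/1000
    print("t",round(s["clock"],2),"p",p.round(1),"rot",s["eef_rot"].round(3),"r",np.hypot(*d).round(1),"posang",pos_ang.round(1),"yaw",np.degrees(yaw).round(1),"F",F.round(1),"tool",Ro.from_euler("xyz",s["eef_rot"]).inv().apply(F).round(1),"Mz",s["moment"][2].round(3),"Meye",(Mz+s["moment"][2]).round(2))
E
python3 -c "
from h import *
feel()"
```

```text
t 14.4 p [495.4 165.1 145.2] rot [-3.141e+00  1.000e-03  8.030e-01] r 88.0 posang 46.0 yaw 46.0 F [-0.1  1.2 -2.9] tool [ 0.8 -0.9  2.9] Mz 0.172 Meye 0.09
```

Call:
send_rows(plan=[{"travel": [0.1,-4.6,0],"delta_rot": [0,0,3],"fingers": 1},{"travel": [0.1,-4.6,0],"delta_rot": [0,0,3],"fingers": 1},{"travel": [0,-4.6,0],"delta_rot": [0,0,3],"fingers": 1},{"travel": [0,-3.1,0],"delta_rot": [0,0,2],"fingers": 1},{"travel": [0,0,0],"delta_rot": [0,0,0],"fingers": 1},{"travel": [0,0,0],"delta_rot": [0,0,0],"fingers": 1}])

```text
clock: 15.15
eef_pos: [484.4, 177.5, 145.2]
eef_rot: [-3.141, 0.001, 0.612]
wrist_force: [-1.8, 1.0, -2.6]
finger_gap: 12.8
```

```bash
python3 - <<'E'
from h import *
feel()
ims=[]
for cam in ("scene","top"):
    c=camera(cam); save(c,cam+"5.png"); print(cam,[(round(d["confidence"],2)) for d in masks_of("rod_eye",cam)])
    v,u=np.mgrid[0:400,0:640]; v=v.ravel();u=u.ravel(); P=pix2w(c,u,v)
    m=(np.hypot(P[:,0]-556.5,P[:,1]-228.5)<26)&(P[:,2]>151)&(P[:,2]<170)
    if m.sum()>20:
        Q=P[m][:,:2];w,V=np.linalg.eigh(np.cov(Q.T)); print(cam,m.sum(),Q.mean(0).round(1),np.sqrt(w).round(1),"minor",np.degrees(np.arctan2(V[1,0],V[0,0]))%180)
a=cv2.imread("pics/scene5.png");b=cv2.imread("pics/top5.png")
cv2.imwrite("pics/v8.png",np.hstack([cv2.resize(a[180:240,230:290],(400,400),interpolation=cv2.INTER_CUBIC),cv2.resize(b[165:215,220:270],(400,400),interpolation=cv2.INTER_CUBIC)]))
E
```

```text
t 15.15 p [484.4 177.5 145.2] rot [-3.141e+00  1.000e-03  6.120e-01] r 88.3 posang 35.3 yaw 35.0 F [-1.8  1.  -2.6] tool [-0.9 -1.9  2.6] Mz 0.217 Meye 0.05
scene [0.6]
scene 76 [548.9 233.7] [5.8 6.9] minor 67.17453863975236
top [0.48]
top 40 [565.8 228.6] [4.9 7.7] minor 177.50976814169158
```

View pics/v8.png

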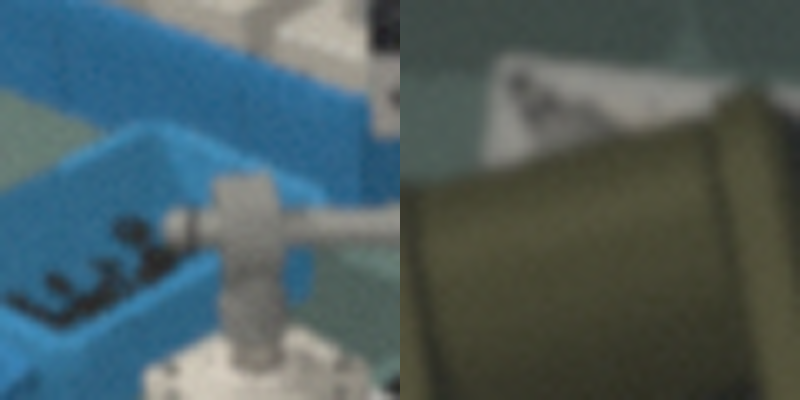

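Scene crop: the eye is now nearly edge-on to the camera (about 45°), so it has turned about 20° with the bar lagging about 10–15°. At least 12° more must still be free, so I go 9° further.

Call:
send_rows(plan=[{"travel": [0,-3.1,0],"delta_rot": [0,0,2],"fingers": 1},{"travel": [0,-4.6,0],"delta_rot": [0,0,3],"fingers": 1},{"travel": [0,-3.1,0],"delta_rot": [0,0,2],"fingers": 1},{"travel": [0,-1.5,0],"delta_rot": [0,0,1],"fingers": 1},{"travel": [0,-1.5,0],"delta_rot": [0,0,1],"fingers": 1},{"travel": [0,0,0],"delta_rot": [0,0,0],"fingers": 1}])

```text
clock: 16.1
eef_pos: [477.1, 189.3, 145.2]
eef_rot: [-3.141, 0.001, 0.453]
wrist_force: [0.0, 1.2, -2.3]
finger_gap: 12.4
```

```bash
python3 -c "
from h import *
feel()"
```

```text
t 16.1 p [477.1 189.3 145.2] rot [-3.141e+00  1.000e-03  4.530e-01] r 88.5 posang 26.3 yaw 26.0 F [ 0.   1.2 -2.3] tool [ 0.6 -1.1  2.3] Mz 0.162 Meye 0.07
```

Call:
send_rows(plan=[{"travel": [0,-1.5,0],"delta_rot": [0,0,1],"fingers": 1},{"travel": [0,-1.5,0],"delta_rot": [0,0,1],"fingers": 1},{"travel": [0,-1.5,0],"delta_rot": [0,0,1],"fingers": 1},{"travel": [0,-1.5,0],"delta_rot": [0,0,1],"fingers": 1},{"travel": [0,-1.2,0],"delta_rot": [0,0,0.8],"fingers": 1},{"travel": [0,0,0],"delta_rot": [0,0,0],"fingers": 1}])

```text
clock: 16.85
eef_pos: [474.2, 195.9, 145.2]
eef_rot: [-3.141, 0.001, 0.369]
wrist_force: [-0.6, 1.8, -2.2]
finger_gap: 12.8
```

```bash
python3 - <<'E'
from h import *
feel()
c=camera("scene");save(c,"scene6.png")
import cv2
# width of eye boss silhouette in the scene for three shots
ims=[cv2.imread(f"pics/scene{i}.png")[180:240,230:290] for i in (4,5,6)]
cv2.imwrite("pics/v9.png",np.hstack([cv2.resize(i,(266,400),interpolation=cv2.INTER_CUBIC) for i in [x[:, 10:50] for x in ims]]))
E
```

```text
t 16.85 p [474.2 195.9 145.2] rot [-3.141e+00  1.000e-03  3.690e-01] r 88.6 posang 21.6 yaw 21.2 F [-0.6  1.8 -2.2] tool [ 0.1 -1.9  2.2] Mz 0.248 Meye 0.08
```

View pics/v9.png

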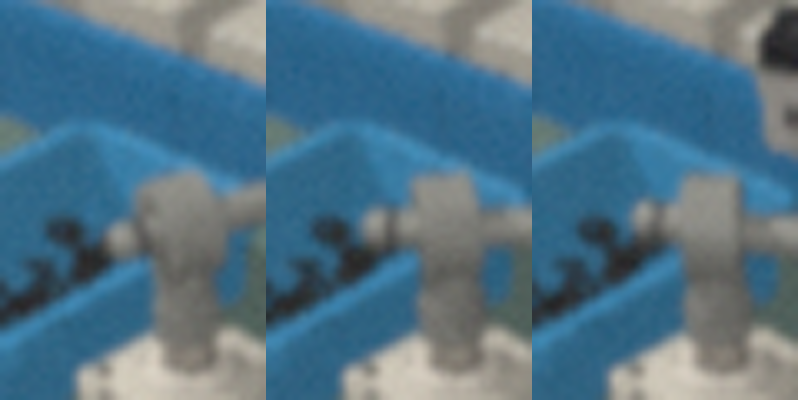

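The three crops show the eye narrowing to edge-on (57 px wide), so it is at about 42–45°: turned about 24°, at least 9° left. I go another 5° and then feel in small steps.

Call:
send_rows(plan=[{"travel": [0,-1.5,0],"delta_rot": [0,0,1],"fingers": 1},{"travel": [0,-1.5,0],"delta_rot": [0,0,1],"fingers": 1},{"travel": [0,-1.5,0],"delta_rot": [0,0,1],"fingers": 1},{"travel": [0,-1.5,0],"delta_rot": [0,0,1],"fingers": 1},{"travel": [0,-1.5,0],"delta_rot": [0,0,1],"fingers": 1},{"travel": [0,0,0],"delta_rot": [0,0,0],"fingers": 1}])

```text
clock: 17.65
eef_pos: [471.7, 203.0, 145.2]
eef_rot: [-3.141, 0.001, 0.282]
wrist_force: [-1.4, 1.8, -1.7]
finger_gap: 12.5
```

```bash
python3 -c "
from h import *
feel()"
```

```text
t 17.65 p [471.7 203.  145.2] rot [-3.141e+00  1.000e-03  2.820e-01] r 88.6 posang 16.8 yaw 16.2 F [-1.4  1.8 -1.7] tool [-0.9 -2.1  1.7] Mz 0.223 Meye 0.04
```

Call:
send_rows(plan=[{"travel": [0,-1.1,0],"delta_rot": [0,0,0.7],"fingers": 1},{"travel": [0,0,0],"delta_rot": [0,0,0],"fingers": 1},{"travel": [0,-1.1,0],"delta_rot": [0,0,0.7],"fingers": 1},{"travel": [0,0,0],"delta_rot": [0,0,0],"fingers": 1}])

```text
clock: 18.15
eef_pos: [471.1, 205.1, 145.2]
eef_rot: [-3.141, 0.001, 0.258]
wrist_force: [-2.4, 2.1, -2.0]
finger_gap: 12.9
```

```bash
python3 -c "
from h import *
feel()"
```

```text
t 18.15 p [471.1 205.1 145.2] rot [-3.141e+00  1.000e-03  2.580e-01] r 88.5 posang 15.3 yaw 14.8 F [-2.4  2.1 -2. ] tool [-1.8 -2.7  2. ] Mz 0.206 Meye -0.03
```

Call:
send_rows(plan=[{"travel": [0,-1.2,0],"delta_rot": [0,0,0.8],"fingers": 1},{"travel": [0,0,0],"delta_rot": [0,0,0],"fingers": 1}])

```text
clock: 18.4
eef_pos: [470.8, 206.2, 145.2]
eef_rot: [-3.141, 0.001, 0.244]
wrist_force: [-1.7, 1.8, -2.5]
finger_gap: 12.9
```

```bash
python3 -c "
from h import *
feel()"
```

```text
t 18.4 p [470.8 206.2 145.2] rot [-3.141e+00  1.000e-03  2.440e-01] r 88.5 posang 14.6 yaw 14.0 F [-1.7  1.8 -2.5] tool [-1.2 -2.2  2.5] Mz 0.232 Meye 0.04
```

Call:
send_rows(plan=[{"travel": [0,-1.2,0],"delta_rot": [0,0,0.8],"fingers": 1},{"travel": [0,0,0],"delta_rot": [0,0,0],"fingers": 1}])

```text
clock: 18.65
eef_pos: [470.5, 207.4, 145.2]
eef_rot: [-3.141, 0.001, 0.23]
wrist_force: [-1.4, 2.0, -2.3]
finger_gap: 13.1
```

```bash
python3 -c "
from h import *
feel()"
```

```text
t 18.65 p [470.5 207.4 145.2] rot [-3.141e+00  1.000e-03  2.300e-01] r 88.5 posang 13.8 yaw 13.2 F [-1.4  2.  -2.3] tool [-1.  -2.2  2.3] Mz 0.248 Meye 0.05
```

Call:
send_rows(plan=[{"travel": [0,-1.2,0],"delta_rot": [0,0,0.8],"fingers": 1},{"travel": [0,0,0],"delta_rot": [0,0,0],"fingers": 1}])

```text
clock: 18.9
eef_pos: [470.3, 208.6, 145.2]
eef_rot: [-3.141, 0.001, 0.216]
wrist_force: [-2.7, 2.1, -2.4]
finger_gap: 12.4
```

```bash
python3 -c "
from h import *
feel()"
```

```text
t 18.9 p [470.3 208.6 145.2] rot [-3.141e+00  1.000e-03  2.160e-01] r 88.5 posang 13.0 yaw 12.4 F [-2.7  2.1 -2.4] tool [-2.2 -2.6  2.4] Mz 0.227 Meye -0.01
```

Call:
send_rows(plan=[{"travel": [0,-1.3,0],"delta_rot": [0,0,0.9],"fingers": 1},{"travel": [0,0,0],"delta_rot": [0,0,0],"fingers": 1}])

```text
clock: 19.15
eef_pos: [470.0, 209.9, 145.2]
eef_rot: [-3.141, 0.001, 0.2]
wrist_force: [-1.8, 1.3, -2.7]
finger_gap: 12.5
```

```bash
python3 -c "
from h import *
feel()"
```

```text
t 19.15 p [470.  209.9 145.2] rot [-3.141e+00  1.000e-03  2.000e-01] r 88.5 posang 12.2 yaw 11.5 F [-1.8  1.3 -2.7] tool [-1.5 -1.6  2.7] Mz 0.207 Meye 0.06
```

Call:
send_rows(plan=[{"travel": [0,-1.3,0],"delta_rot": [0,0,0.9],"fingers": 1},{"travel": [0,0,0],"delta_rot": [0,0,0],"fingers": 1}])

```text
clock: 19.4
eef_pos: [469.7, 211.1, 145.2]
eef_rot: [-3.141, 0.001, 0.184]
wrist_force: [-2.7, 1.6, -2.2]
finger_gap: 12.6
```

```bash
python3 -c "
from h import *
feel()"
```

```text
t 19.4 p [469.7 211.1 145.2] rot [-3.141e+00  1.000e-03  1.840e-01] r 88.5 posang 11.3 yaw 10.6 F [-2.7  1.6 -2.2] tool [-2.4 -2.1  2.2] Mz 0.236 Meye 0.05
```

Call:
send_rows(plan=[{"travel": [0,-1.3,0],"delta_rot": [0,0,0.9],"fingers": 1},{"travel": [0,0,0],"delta_rot": [0,0,0],"fingers": 1}])

```text
clock: 19.65
eef_pos: [469.5, 212.4, 145.2]
eef_rot: [-3.142, 0.001, 0.169]
wrist_force: [-2.6, 1.6, -2.3]
finger_gap: 12.7
```

```bash
python3 -c "
from h import *
feel()"
```

```text
t 19.65 p [469.5 212.4 145.2] rot [-3.142e+00  1.000e-03  1.690e-01] r 88.5 posang 10.5 yaw 9.7 F [-2.6  1.6 -2.3] tool [-2.3 -2.   2.3] Mz 0.264 Meye 0.09
```

Call:
send_rows(plan=[{"travel": [0,-1.3,0],"delta_rot": [0,0,0.9],"fingers": 1},{"travel": [0,0,0],"delta_rot": [0,0,0],"fingers": 1}])

```text
clock: 19.9
eef_pos: [469.3, 213.7, 145.2]
eef_rot: [-3.142, 0.001, 0.153]
wrist_force: [-3.1, 2.4, -1.8]
finger_gap: 12.5
```

```bash
python3 -c "
from h import *
feel()"
```

```text
t 19.9 p [469.3 213.7 145.2] rot [-3.142e+00  1.000e-03  1.530e-01] r 88.5 posang 9.6 yaw 8.8 F [-3.1  2.4 -1.8] tool [-2.7 -2.9  1.8] Mz 0.239 Meye -0.02
```

Call:
send_rows(plan=[{"travel": [0,-1.3,0],"delta_rot": [0,0,0.9],"fingers": 1},{"travel": [0,0,0],"delta_rot": [0,0,0],"fingers": 1}])

```text
clock: 20.15
eef_pos: [469.0, 215.0, 145.2]
eef_rot: [-3.142, 0.001, 0.137]
wrist_force: [-2.5, 1.9, -2.7]
finger_gap: 12.8
```

```bash
python3 -c "
from h import *
feel()"
```

```text
t 20.15 p [469.  215.  145.2] rot [-3.142e+00  1.000e-03  1.370e-01] r 88.5 posang 8.8 yaw 7.9 F [-2.5  1.9 -2.7] tool [-2.2 -2.2  2.7] Mz 0.254 Meye 0.06
```

Call:
send_rows(plan=[{"travel": [0,-1.3,0],"delta_rot": [0,0,0.9],"fingers": 1},{"travel": [0,0,0],"delta_rot": [0,0,0],"fingers": 1}])

```text
clock: 20.4
eef_pos: [468.9, 216.3, 145.2]
eef_rot: [3.142, 0.001, 0.121]
wrist_force: [-2.9, 1.5, -2.3]
finger_gap: 13.0
```

```bash
python3 -c "
from h import *
feel()"
```

```text
t 20.4 p [468.9 216.3 145.2] rot [3.142e+00 1.000e-03 1.210e-01] r 88.5 posang 7.9 yaw 7.0 F [-2.9  1.5 -2.3] tool [-2.7 -1.8  2.3] Mz 0.298 Meye 0.13
```

Call:
send_rows(plan=[{"travel": [0,-0.9,0],"delta_rot": [0,0,0.6],"fingers": 1},{"travel": [0,0,0],"delta_rot": [0,0,0],"fingers": 1}])

```text
clock: 20.65
eef_pos: [468.8, 217.1, 145.2]
eef_rot: [3.142, 0.001, 0.111]
wrist_force: [-2.8, 2.7, -2.8]
finger_gap: 13.2
```

```bash
python3 -c "
from h import *
feel()"
```

```text
t 20.65 p [468.8 217.1 145.2] rot [3.142e+00 1.000e-03 1.110e-01] r 88.5 posang 7.4 yaw 6.4 F [-2.8  2.7 -2.8] tool [-2.5 -2.9  2.8] Mz 0.306 Meye 0.04
```

Call:
send_rows(plan=[{"travel": [0,-1.5,0],"delta_rot": [0,0,0.7],"fingers": 1},{"travel": [0,0,0],"delta_rot": [0,0,0],"fingers": 1}])

```text
clock: 20.9
eef_pos: [468.6, 218.6, 145.2]
eef_rot: [3.142, 0.001, 0.099]
wrist_force: [-1.9, 2.1, -2.3]
finger_gap: 12.7
```

```bash
python3 -c "
from h import *
feel()"
```

```text
t 20.9 p [468.6 218.6 145.2] rot [3.142e+00 1.000e-03 9.900e-02] r 88.5 posang 6.4 yaw 5.7 F [-1.9  2.1 -2.3] tool [-1.7 -2.3  2.3] Mz 0.241 Meye 0.04
```

Call:
send_rows(plan=[{"travel": [0,-1.4,0],"delta_rot": [0,0,0.8],"fingers": 1},{"travel": [0,0,0],"delta_rot": [0,0,0],"fingers": 1}])

```text
clock: 21.15
eef_pos: [468.5, 220.0, 145.2]
eef_rot: [3.142, 0.001, 0.085]
wrist_force: [-3.8, 1.9, -3.3]
finger_gap: 12.6
```

```bash
python3 -c "
from h import *
feel()"
```

```text
t 21.15 p [468.5 220.  145.2] rot [3.142e+00 1.000e-03 8.500e-02] r 88.4 posang 5.5 yaw 4.9 F [-3.8  1.9 -3.3] tool [-3.6 -2.3  3.3] Mz 0.268 Meye 0.07
```

Call:
send_rows(plan=[{"travel": [-0.1,-1.4,0],"delta_rot": [0,0,0.9],"fingers": 1},{"travel": [0,0,0],"delta_rot": [0,0,0],"fingers": 1}])

```text
clock: 21.4
eef_pos: [468.3, 221.4, 145.2]
eef_rot: [3.142, 0.001, 0.069]
wrist_force: [-2.3, 1.8, -2.8]
finger_gap: 13.2
```

```bash
python3 -c "
from h import *
feel()"
```

```text
t 21.4 p [468.3 221.4 145.2] rot [3.142e+00 1.000e-03 6.900e-02] r 88.5 posang 4.6 yaw 4.0 F [-2.3  1.8 -2.8] tool [-2.1 -1.9  2.8] Mz 0.205 Meye 0.03
```

Call:
send_rows(plan=[{"travel": [0,-1.4,0],"delta_rot": [0,0,0.9],"fingers": 1},{"travel": [0,0,0],"delta_rot": [0,0,0],"fingers": 1}])

```text
clock: 21.65
eef_pos: [468.2, 222.8, 145.2]
eef_rot: [3.141, 0.001, 0.053]
wrist_force: [-2.4, 1.6, -3.2]
finger_gap: 12.5
```

```bash
python3 - <<'E'
from h import *
feel()
c=camera("scene");save(c,"scene7.png")
ims=[cv2.imread(f"pics/scene{i}.png")[180:240,240:280] for i in (6,7)]
cv2.imwrite("pics/v10.png",np.hstack([cv2.resize(i,(400,600),interpolation=cv2.INTER_CUBIC) for i in ims]))
E
```

```text
t 21.65 p [468.2 222.8 145.2] rot [3.141e+00 1.000e-03 5.300e-02] r 88.5 posang 3.7 yaw 3.1 F [-2.4  1.6 -3.2] tool [-2.3 -1.7  3.2] Mz 0.207 Meye 0.05
```

View pics/v10.png

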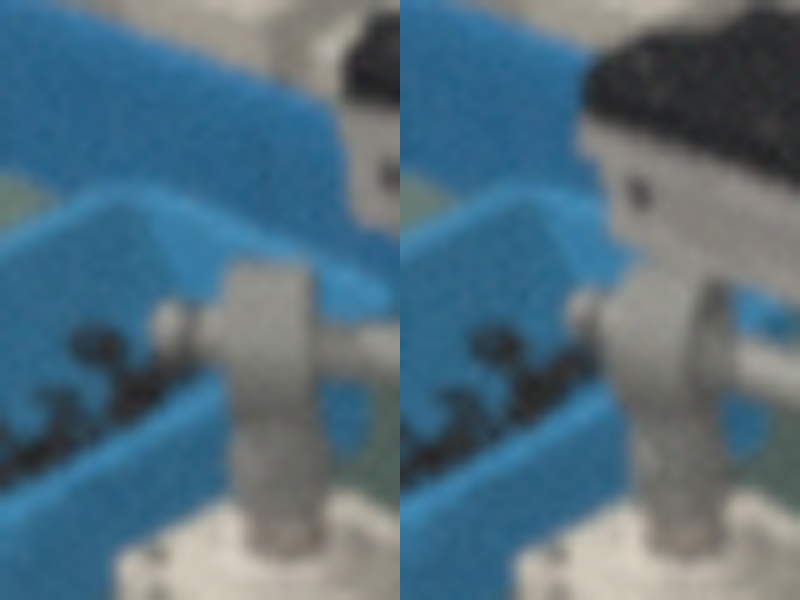

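The right crop shows the eye's near face opening on the right: hole at about 24°, turned about 43°, still moving freely. Carrying on in small steps.

Call:
send_rows(plan=[{"travel": [0,-1.4,0],"delta_rot": [0,0,0.9],"fingers": 1},{"travel": [0,0,0],"delta_rot": [0,0,0],"fingers": 1}])

```text
clock: 21.95
eef_pos: [468.1, 224.2, 145.2]
eef_rot: [3.141, 0.001, 0.038]
wrist_force: [-3.8, 1.8, -2.1]
finger_gap: 12.5
```

```bash
python3 -c "
from h import *
feel()"
```

```text
t 21.95 p [468.1 224.2 145.2] rot [3.141e+00 1.000e-03 3.800e-02] r 88.5 posang 2.8 yaw 2.2 F [-3.8  1.8 -2.1] tool [-3.8 -1.9  2.1] Mz 0.211 Meye 0.04
```

Call:
send_rows(plan=[{"travel": [0,-1.4,0],"delta_rot": [0,0,0.9],"fingers": 1},{"travel": [0,0,0],"delta_rot": [0,0,0],"fingers": 1}])

```text
clock: 22.2
eef_pos: [468.0, 225.6, 145.2]
eef_rot: [3.141, 0.001, 0.022]
wrist_force: [-2.9, 2.3, -1.7]
finger_gap: 12.5
```

```bash
python3 -c "
from h import *
feel()"
```

```text
t 22.2 p [468.  225.6 145.2] rot [3.141e+00 1.000e-03 2.200e-02] r 88.5 posang 1.9 yaw 1.2 F [-2.9  2.3 -1.7] tool [-2.8 -2.3  1.7] Mz 0.222 Meye 0.01
```

Call:
send_rows(plan=[{"travel": [0,-1.4,0],"delta_rot": [0,0,0.9],"fingers": 1},{"travel": [0,0,0],"delta_rot": [0,0,0],"fingers": 1}])

```text
clock: 22.45
eef_pos: [468.0, 227.0, 145.2]
eef_rot: [3.141, 0.001, 0.006]
wrist_force: [-2.9, 2.6, -1.9]
finger_gap: 13.0
```

```bash
python3 -c "
from h import *
feel()"
```

```text
t 22.45 p [468.  227.  145.2] rot [3.141e+00 1.000e-03 6.000e-03] r 88.5 posang 1.0 yaw 0.4 F [-2.9  2.6 -1.9] tool [-2.9 -2.6  1.9] Mz 0.225 Meye -0.0
```

Call:
send_rows(plan=[{"travel": [0,-1.4,0],"delta_rot": [0,0,0.9],"fingers": 1},{"travel": [0,0,0],"delta_rot": [0,0,0],"fingers": 1}])

```text
clock: 22.7
eef_pos: [468.0, 228.4, 145.1]
eef_rot: [3.141, 0.001, -0.01]
wrist_force: [-4.3, 1.2, -2.3]
finger_gap: 12.7
```

```bash
python3 -c "
from h import *
feel()"
```

```text
t 22.7 p [468.  228.4 145.1] rot [ 3.141e+00  1.000e-03 -1.000e-02] r 88.5 posang 0.1 yaw -0.5 F [-4.3  1.2 -2.3] tool [-4.3 -1.2  2.3] Mz 0.223 Meye 0.11
```

Call:
send_rows(plan=[{"travel": [0,-1.2,0],"delta_rot": [0,0,0.8],"fingers": 1},{"travel": [0,0,0],"delta_rot": [0,0,0],"fingers": 1}])

```text
clock: 22.95
eef_pos: [468.0, 229.5, 145.2]
eef_rot: [3.141, 0.001, -0.024]
wrist_force: [-4.1, 0.7, -3.1]
finger_gap: 13.0
```

```bash
python3 -c "
from h import *
feel()"
```

```text
t 22.95 p [468.  229.5 145.2] rot [ 3.141e+00  1.000e-03 -2.400e-02] r 88.5 posang -0.7 yaw -1.3 F [-4.1  0.7 -3.1] tool [-4.1 -0.6  3.1] Mz 0.279 Meye 0.22
```

The moment has begun to rise (0.22 N m), so the stop is reached. Now very small steps.

Call:
send_rows(plan=[{"travel": [0,-0.5,0],"delta_rot": [0,0,0.3],"fingers": 1},{"travel": [0,0,0],"delta_rot": [0,0,0],"fingers": 1}])

```text
clock: 23.2
eef_pos: [468.0, 230.0, 145.1]
eef_rot: [3.141, 0.001, -0.029]
wrist_force: [-4.2, 0.7, -1.9]
finger_gap: 13.0
```

```bash
python3 -c "
from h import *
feel()"
```

```text
t 23.2 p [468.  230.  145.1] rot [ 3.141e+00  1.000e-03 -2.900e-02] r 88.5 posang -1.0 yaw -1.6 F [-4.2  0.7 -1.9] tool [-4.3 -0.6  1.9] Mz 0.262 Meye 0.2
```

Call:
send_rows(plan=[{"travel": [0,-0.6,0],"delta_rot": [0,0,0.3],"fingers": 1},{"travel": [0,0,0],"delta_rot": [0,0,0],"fingers": 1}])

```text
clock: 23.45
eef_pos: [468.0, 230.6, 145.1]
eef_rot: [3.141, 0.001, -0.034]
wrist_force: [-4.0, -1.0, -3.1]
finger_gap: 12.6
```

```bash
python3 -c "
from h import *
feel()"
```

```text
t 23.45 p [468.  230.6 145.1] rot [ 3.141e+00  1.000e-03 -3.400e-02] r 88.5 posang -1.4 yaw -1.9 F [-4.  -1.  -3.1] tool [-4.   1.2  3.1] Mz 0.22 Meye 0.32
```

Call:
send_rows(plan=[{"travel": [0,-0.7,0],"delta_rot": [0,0,0.4],"fingers": 1},{"travel": [0,0,0],"delta_rot": [0,0,0],"fingers": 1}])

```text
clock: 23.7
eef_pos: [468.0, 231.3, 145.1]
eef_rot: [3.141, 0.001, -0.041]
wrist_force: [-5.0, -0.4, -3.1]
finger_gap: 12.7
```

```bash
python3 -c "
from h import *
feel()"
```

```text
t 23.7 p [468.  231.3 145.1] rot [ 3.141e+00  1.000e-03 -4.100e-02] r 88.5 posang -1.8 yaw -2.3 F [-5.  -0.4 -3.1] tool [-5.   0.6  3.1] Mz 0.228 Meye 0.27
```

Call:
send_rows(plan=[{"travel": [0,-0.7,0],"delta_rot": [0,0,0.4],"fingers": 1},{"travel": [0,0,0],"delta_rot": [0,0,0],"fingers": 1}])

```text
clock: 23.95
eef_pos: [468.1, 232.0, 145.2]
eef_rot: [3.141, 0.001, -0.048]
wrist_force: [-3.9, -0.8, -1.5]
finger_gap: 13.2
```

```bash
python3 -c "
from h import *
feel()"
```

```text
t 23.95 p [468.1 232.  145.2] rot [ 3.141e+00  1.000e-03 -4.800e-02] r 88.5 posang -2.3 yaw -2.7 F [-3.9 -0.8 -1.5] tool [-3.8  1.   1.5] Mz 0.201 Meye 0.29
```

Call:
send_rows(plan=[{"travel": [0,-1.0,0],"delta_rot": [0,0,0.5],"fingers": 1},{"travel": [0,0,0],"delta_rot": [0,0,0],"fingers": 1}])

```text
clock: 24.2
eef_pos: [468.1, 232.9, 145.1]
eef_rot: [3.141, 0.001, -0.057]
wrist_force: [-5.0, -1.6, -2.6]
finger_gap: 12.6
```

```bash
python3 -c "
from h import *
feel()"
```

```text
t 24.2 p [468.1 232.9 145.1] rot [ 3.141e+00  1.000e-03 -5.700e-02] r 88.5 posang -2.9 yaw -3.2 F [-5.  -1.6 -2.6] tool [-4.9  1.9  2.6] Mz 0.243 Meye 0.4
```

Call:
send_rows(plan=[{"travel": [0,-0.9,0],"delta_rot": [0,0,0.4],"fingers": 1},{"travel": [0,0,0],"delta_rot": [0,0,0],"fingers": 1}])

```text
clock: 24.45
eef_pos: [468.1, 233.7, 145.1]
eef_rot: [3.141, 0.002, -0.064]
wrist_force: [-5.1, -3.3, -2.7]
finger_gap: 12.6
```

```bash
python3 -c "
from h import *
feel()"
```

```text
t 24.45 p [468.1 233.7 145.1] rot [ 3.141e+00  2.000e-03 -6.400e-02] r 88.6 posang -3.4 yaw -3.6 F [-5.1 -3.3 -2.7] tool [-4.8  3.7  2.7] Mz 0.228 Meye 0.55
```

Call:
send_rows(plan=[{"travel": [0,0,0],"delta_rot": [0,0,0],"fingers": 1},{"travel": [0,0,0],"delta_rot": [0,0,0],"fingers": 1}])

```text
clock: 24.7
eef_pos: [468.1, 233.7, 145.1]
eef_rot: [3.141, 0.001, -0.063]
wrist_force: [-4.4, -3.0, -2.5]
finger_gap: 12.5
```

```bash
python3 - <<'E'
from h import *
for _ in range(5): feel(); c=camera("scene")
save(c,"scene8.png")
cv2.imwrite("pics/v11.png",cv2.resize(c["color"][170:250,220:300,::-1],(560,560),interpolation=cv2.INTER_CUBIC))
E
```

```text
t 24.7 p [468.1 233.7 145.1] rot [ 3.141e+00  1.000e-03 -6.300e-02] r 88.5 posang -3.4 yaw -3.6 F [-4.4 -3.  -2.5] tool [-4.2  3.3  2.5] Mz 0.252 Meye 0.54
t 24.75 p [468.1 233.7 145.1] rot [ 3.141e+00  2.000e-03 -6.300e-02] r 88.5 posang -3.4 yaw -3.6 F [-5.7 -2.4 -1.4] tool [-5.5  2.8  1.4] Mz 0.253 Meye 0.5
t 24.8 p [468.1 233.7 145.1] rot [ 3.141e+00  1.000e-03 -6.400e-02] r 88.5 posang -3.4 yaw -3.6 F [-4.5 -2.9 -2.2] tool [-4.3  3.1  2.3] Mz 0.24 Meye 0.52
t 24.85 p [468.1 233.7 145.1] rot [ 3.141e+00  2.000e-03 -6.300e-02] r 88.5 posang -3.4 yaw -3.6 F [-4.4 -3.5 -3.1] tool [-4.1  3.8  3.1] Mz 0.229 Meye 0.56
t 24.9 p [468.1 233.7 145.1] rot [ 3.141e+00  2.000e-03 -6.300e-02] r 88.6 posang -3.4 yaw -3.6 F [-5.  -2.3 -2.2] tool [-4.9  2.7  2.2] Mz 0.217 Meye 0.45
```

View pics/v11.png

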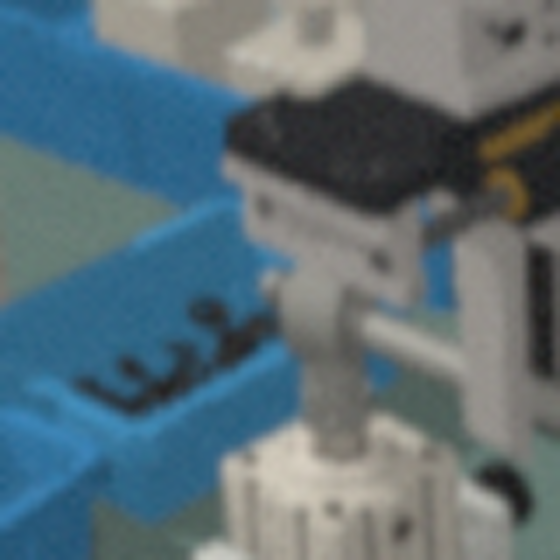

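Moment averages 0.51 N m and was held for over 0.5 s; the bar is still through, tip at about (270,285). Now I ease off back to mid-play.

Call:
send_rows(plan=[{"travel": [0,1.5,0],"delta_rot": [0,0,-1],"fingers": 1},{"travel": [0,3.1,0],"delta_rot": [0,0,-2],"fingers": 1},{"travel": [0,4.6,0],"delta_rot": [0,0,-3],"fingers": 1},{"travel": [0,4.6,0],"delta_rot": [0,0,-3],"fingers": 1},{"travel": [0,3.1,0],"delta_rot": [0,0,-2],"fingers": 1},{"travel": [0,1.5,0],"delta_rot": [0,0,-1],"fingers": 1},{"travel": [0,0,0],"delta_rot": [0,0,0],"fingers": 1}])

```text
clock: 25.82
eef_pos: [468.9, 215.6, 145.4]
eef_rot: [-3.141, 0.0, 0.146]
wrist_force: [0.2, 0.1, -2.2]
finger_gap: 13.2
```

```bash
python3 - <<'E'
from h import *
for _ in range(3): feel(); c=camera("scene")
v,u=np.mgrid[0:400,0:640]; v=v.ravel();u=u.ravel(); P=pix2w(c,u,v)
s=manip.read_state(); y=s["eef_rot"][2]; d=P[:,:2]-s["eef_pos"][:2]; a=d@[np.cos(y),np.sin(y)]; l=d@[np.sin(y),-np.cos(y)]
m=(abs(l)<20)&(P[:,2]>130)&(P[:,2]<155)&(a>20)&(a<72)
r=cv2.fitLine(np.c_[a,l][m].astype(np.float32),cv2.DIST_HUBER,0,.01,.01).ravel(); print(m.sum(),"bar rel tool deg(cw+)",np.degrees(np.arctan(r[1]/r[0])),np.percentile(l[m],[5,50,95]))
E
```

```text
t 25.82 p [468.9 215.6 145.4] rot [-3.141  0.     0.146] r 88.5 posang 8.3 yaw 8.3 F [ 0.2  0.1 -2.2] tool [ 0.2 -0.   2.2] Mz 0.041 Meye 0.04
t 25.88 p [468.8 215.7 145.3] rot [-3.141  0.     0.145] r 88.6 posang 8.3 yaw 8.3 F [-0.4  0.3 -1.5] tool [-0.4 -0.3  1.5] Mz 0.006 Meye -0.02
t 25.93 p [468.8 215.7 145.3] rot [-3.141e+00  1.000e-03  1.450e-01] r 88.6 posang 8.3 yaw 8.3 F [ 0.6  0.7 -1.7] tool [ 0.6 -0.6  1.7] Mz 0.01 Meye -0.04
122 bar rel tool deg(cw+) 0.10916212 [-7.2997941  -4.24532439  3.07665643]
```

Free again (moment about 0), and the bar is still parallel to the tool within 0.1°. A few degrees more to centre it, then draw it out.

Call:
send_rows(plan=[{"travel": [0,4.6,0],"delta_rot": [0,0,-3],"fingers": 1},{"travel": [0,3.1,0],"delta_rot": [0,0,-2],"fingers": 1},{"travel": [-3,0,0],"delta_rot": [0,0,0],"fingers": 1},{"travel": [-6,0,0],"delta_rot": [0,0,0],"fingers": 1},{"travel": [-6,0,0],"delta_rot": [0,0,0],"fingers": 1}])

```text
clock: 26.6
eef_pos: [454.7, 204.5, 145.2]
eef_rot: [-3.141, 0.001, 0.233]
wrist_force: [-0.4, -0.7, -2.7]
finger_gap: 12.9
```

```bash
python3 -c "
from h import *
feel()"
```

```text
t 26.6 p [454.7 204.5 145.2] rot [-3.141e+00  1.000e-03  2.330e-01] r 104.5 posang 13.2 yaw 13.4 F [-0.4 -0.7 -2.7] tool [-0.5  0.6  2.7] Mz -0.027 Meye 0.03
```

Call:
send_rows(plan=[{"travel": [-8,0,0],"delta_rot": [0,0,0],"fingers": 1},{"travel": [-10,0,0],"delta_rot": [0,0,0],"fingers": 1},{"travel": [-14,0,0],"delta_rot": [0,0,0],"fingers": 1},{"travel": [-14,0,0],"delta_rot": [0,0,0],"fingers": 1},{"travel": [-14,0,0],"delta_rot": [0,0,0],"fingers": 1},{"travel": [0,0,-10],"delta_rot": [0,0,3],"fingers": 1},{"travel": [0,0,-10],"delta_rot": [0,0,6],"fingers": 1},{"travel": [0,0,0],"delta_rot": [0,0,7],"fingers": 1},{"travel": [0,0,0],"delta_rot": [0,0,6],"fingers": 1},{"travel": [0,0,0],"delta_rot": [0,0,0],"fingers": 1}])

```text
clock: 27.85
eef_pos: [396.5, 190.6, 165.3]
eef_rot: [3.141, 0.001, -0.15]
wrist_force: [0.5, 0.4, -2.2]
finger_gap: 12.9
```

```bash
python3 - <<'E'
from h import *
goal([500.4,-99.1,150],-0.15)
for cam in ("scene","top"):
    c=camera(cam); save(c,cam+"9.png")
    v,u=np.mgrid[0:400,0:640]; v=v.ravel();u=u.ravel(); P=pix2w(c,u,v)
    m=(np.hypot(P[:,0]-556.5,P[:,1]-228.5)<26)&(P[:,2]>150)&(P[:,2]<170)
    if m.sum()>20:
        Q=P[m][:,:2];w,V=np.linalg.eigh(np.cov(Q.T)); print(cam,m.sum(),Q.mean(0).round(1),np.sqrt(w).round(1),"minor",np.degrees(np.arctan2(V[1,0],V[0,0]))%180)
    print([(round(d["confidence"],2),np.round(toworld(c,d["at"])).tolist()) for d in tip_of("bar_rest",cam)[:2]])
E
```

```text
pos [396.5 190.6 165.3] rot [ 3.141e+00  1.000e-03 -1.500e-01] F [ 0.5  0.4 -2.2] M [-0.    0.24  0.01] gap 12.9 t 27.85
turn [0.01 0.06 0.  ] travel [146.  270.9  15.3]
scene 86 [550.8 234.3] [5.9 7.8] minor 171.66980855492588
[(0.79, [527.0, -106.0, -0.0])]
top 102 [556.7 227.6] [5.9 9.6] minor 20.572924113892498
[(0.78, [534.0, -107.0, -2.0])]
```

From the top view the hole now points 20.6° (it was 66.3°), so the eye turned 0.80 rad and has stayed put. Carrying the bar back over its rest.

Call:
send_rows(plan=[{"travel": [20,36,0],"delta_rot": [0,0,0],"fingers": 1},{"travel": [24,45,0],"delta_rot": [0,0,0],"fingers": 1},{"travel": [24,45,0],"delta_rot": [0,0,0],"fingers": 1},{"travel": [24,45,0],"delta_rot": [0,0,0],"fingers": 1},{"travel": [24,45,0],"delta_rot": [0,0,0],"fingers": 1},{"travel": [20,36,0],"delta_rot": [0,0,0],"fingers": 1},{"travel": [10,19,15],"delta_rot": [0,0,0],"fingers": 1},{"travel": [0,0,30],"delta_rot": [0,0,0],"fingers": 1},{"travel": [0,0,30],"delta_rot": [0,0,0],"fingers": 1},{"travel": [0,0,0],"delta_rot": [0,0,0],"fingers": 1},{"travel": [0,0,0],"delta_rot": [0,0,0],"fingers": 1}])

```text
clock: 29.42
eef_pos: [501.0, -99.3, 91.3]
eef_rot: [3.141, -0.0, -0.15]
wrist_force: [0.9, 0.0, -1.8]
finger_gap: 12.6
```

```bash
python3 - <<'E'
from h import *
goal([500.4,-99.1,37.6],-0.15)
E
```

```text
pos [501.  -99.3  91.3] rot [ 3.141 -0.    -0.15 ] F [ 0.9  0.  -1.8] M [ 0.07  0.23 -0.04] gap 12.6 t 29.43
turn [ 0.03 -0.01 -0.  ] travel [-0.7 -0.1 53.7]
```

Call:
send_rows(plan=[{"travel": [-0.6,0,15],"delta_rot": [0,0,0],"fingers": 1},{"travel": [0,0,15],"delta_rot": [0,0,0],"fingers": 1},{"travel": [0,0,12],"delta_rot": [0,0,0],"fingers": 1},{"travel": [0,0,7],"delta_rot": [0,0,0],"fingers": 1},{"travel": [0,0,4],"delta_rot": [0,0,0],"fingers": 1},{"travel": [0,0,0],"delta_rot": [0,0,0],"fingers": 1},{"travel": [0,0,0],"delta_rot": [0,0,0],"fingers": 1}])

```text
clock: 30.3
eef_pos: [499.8, -99.2, 37.6]
eef_rot: [3.141, 0.001, -0.151]
wrist_force: [-5.4, -0.7, 4.5]
finger_gap: 12.5
```

```bash
python3 - <<'E'
from h import *
goal([500.4,-99.1,37.6],-0.15)
E
```

```text
pos [499.8 -99.2  37.6] rot [ 3.141e+00  1.000e-03 -1.510e-01] F [-5.4 -0.7  4.5] M [-0.05  1.1  -0.  ] gap 12.5 t 30.3
turn [ 0.03  0.07 -0.04] travel [ 0.6 -0.2 -0. ]
```

Seated with the same light load as at pick-up. Releasing and rising.

Call:
send_rows(plan=[{"travel": [0,0,0],"delta_rot": [0,0,0],"fingers": 0.6},{"travel": [0,0,0],"delta_rot": [0,0,0],"fingers": 0.4},{"travel": [0,0,0],"delta_rot": [0,0,0],"fingers": 0.2},{"travel": [0,0,0],"delta_rot": [0,0,0],"fingers": 0.2},{"travel": [0,0,-10],"delta_rot": [0,0,0],"fingers": 0.2},{"travel": [0,0,-25],"delta_rot": [0,0,0],"fingers": 0.2},{"travel": [0,0,-35],"delta_rot": [0,0,0],"fingers": 0.2},{"travel": [0,0,-40],"delta_rot": [0,0,0],"fingers": 0.2},{"travel": [0,0,-30],"delta_rot": [0,0,0],"fingers": 0.2},{"travel": [-35,-20,0],"delta_rot": [0,0,0],"fingers": 0.2},{"travel": [-40,-40,0],"delta_rot": [0,0,0],"fingers": 0.2},{"travel": [-40,-40,0],"delta_rot": [0,0,0],"fingers": 0.2},{"travel": [0,-40,0],"delta_rot": [0,0,0],"fingers": 0.2},{"travel": [0,-40,0],"delta_rot": [0,0,0],"fingers": 0.2},{"travel": [0,0,0],"delta_rot": [0,0,0],"fingers": 0.2},{"travel": [0,0,0],"delta_rot": [0,0,0],"fingers": 0.2}])

```text
clock: 32.3
eef_pos: [413.3, 95.8, 177.6]
eef_rot: [3.141, 0.001, -0.15]
wrist_force: [-0.4, -0.0, -0.1]
finger_gap: 37.8
```

```bash
python3 - <<'E'
from h import *
s=manip.read_state();print(s["eef_pos"],s["wrist_force"],s["finger_gap"])
for cam in ("scene","top"):
    c=camera(cam); save(c,cam+"10.png")
    for n in ("tommy_bar","bar_rest"):
        print(cam,n,[(round(d["confidence"],2),np.round(toworld(c,d["at"])).tolist()) for d in tip_of(n,cam)[:1]])
    v,u=np.mgrid[0:400,0:640]; v=v.ravel();u=u.ravel(); P=pix2w(c,u,v)
    d=P[:,:2]-[529.5,-104]; y=-.15; a=d@[np.cos(y),np.sin(y)]; l=d@[np.sin(y),-np.cos(y)]
    m=(abs(l)<9)&(P[:,2]>30)&(P[:,2]<52)&(abs(a)<110)
    r=cv2.fitLine(np.c_[a,l,P[:,2]][m].astype(np.float32),cv2.DIST_HUBER,0,.01,.01).ravel(); print(m.sum(),r.round(3),"along",np.percentile(a[m],[1,99]).round(1),"z",np.percentile(P[m,2],[5,50,95]).round(1))
b=cv2.imread("pics/top10.png")
cv2.imwrite("pics/v12.png",cv2.resize(b[130:280,180:420],None,fx=3.3,fy=3.3,interpolation=cv2.INTER_CUBIC))
E
```

```text
[413.25326034  95.79614653 177.57412035] [-0.36633887 -0.00055927 -0.13229042] 37.80645771072009
scene tommy_bar [(0.67, [527.0, -102.0, 33.0])]
scene bar_rest [(0.72, [529.0, -107.0, -0.0])]
172 [ 1.0000e+00  4.0000e-03 -1.0000e-03 -2.2145e+01 -3.5280e+00  3.8826e+01] along [-91.9  79.7] z [31.9 39.1 43.5]
top tommy_bar [(0.86, [527.0, -105.0, 31.0])]
top bar_rest [(0.61, [533.0, -108.0, 1.0])]
324 [ 1.0000e+00  9.0000e-03  3.0000e-03 -1.3550e+00  2.1000e-01  4.1221e+01] along [-87.7  85. ] z [35.6 41.  46.3]
```

View pics/v12.png

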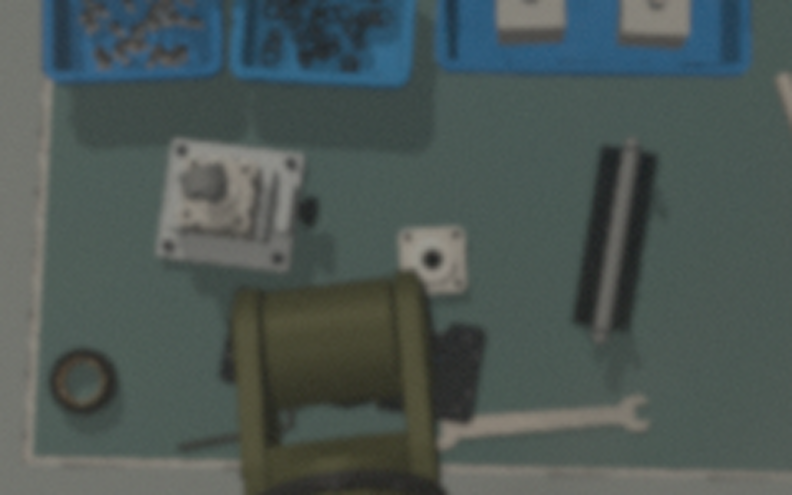

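The bar lies in both saddles exactly as at the start ((630,140) to (600,335)), level and centred. The eye is turned, the bystanders in view are unmoved, and the robot is clear.

```bash
python3 -c "
from h import *
print(manip.sign_off())"
```

```text
the job is handed in; nothing more can be done
None
```

The rod eye is turned clockwise against its stop and nipped up snug. The bar is back in both saddles of its rest, and the job was handed in at about 32 s of the 69 s allowed. The hand-in reports no verdict, so the results below are my own checks.

- **Tightness:** the wrist force and moment gave 0.45–0.56 N m about the screw axis, average about 0.51, held for more than 0.5 s. That was about 3 N at 88 mm plus about 0.24 N m of hand twist. It rose slowly over the last few degrees, not as a sharp stop, because the hand gives a little.
- **Home position:** after the bar was drawn out, the top camera showed the hole had turned from 66° to 21°, about 0.80 rad. That fits home if the eye started near 0.1 rad. I had no direct joint reading, so home rests on that angle and the felt stop.
- **Bar in rest:** by the top camera it is within about 1.5 mm of the rest's middle, less than 0.01 rad off its line, and level. The gripper is clear and the wrist force reads zero.
- **Disagreement:** the scene camera's fit put the bar 3.5 mm to one side. That view only sees the near flank of the bar, and a shift of that size and direction appeared in the earlier views too.
- **Bystanders:** the tape, end cap and the visible part of the spanner look unmoved in the last picture. The arm covered the fitting and most of the hex key, and the piston rod, grease pot and oil bottle were outside that crop. None of these were checked again at the end.

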